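# Lock the stirrer shaft flat side up

## Robot

A 6-joint arm with a two-finger parallel gripper is mounted at the origin on the work surface. World frame = base frame: x ahead of the robot, y to its left, z up, the work surface at z = 0. Lengths are in mm, angles in rad, forces in N, time in s.
With the tool pointing down it reaches from about 350 to 875 mm from the base axis. Payload 4.2 kg.
Tool frame: the origin (TCP) lies midway between the tips of the shut fingers; the grasp point (between the pads) lies 19 mm behind it (arm.grasp_offset is the distance from the TCP to the grasp point, in mm); z points along the fingers, y is the direction in which the jaws open and shut (so a half turn about z gives the same grasp; the last joint's range is limited). The gripper opens to 85 mm and grips with 20 to 120 N. Pads are 22 mm wide; open, the fingers measure 114 mm over their backs; the gripper's body (76 mm by 85 mm) begins 54 mm behind the grasp point. The pads swing forward as they close: fully open they stand 13 mm farther back than shut.
Start: joints at [-1.08, 0.385, 0.008, 0, -1.194, -0.259], TCP at [143.599, -608.259, 231.312] pointing down, gripper open.
Joint ranges: [-3.14, 3.14], [-1.21, 2.06], [-1.07, 1.41], [-3.16, 2.05], [-2.99, -0.16], [-3.1, 3.1]. Speed limits (rad/s): [2.79, 2.79, 3.14, 3.14, 3.14, 3.14].

## Interface

Orientations are given as a unit quaternion [x, y, z, w].
In Python, from bench import arm gives the robot as it stands.
- The arm moves only by the tool move_arm, never from a script. Its argument "moves" is a list of rows, each an object with "gripper": the gripper's target within -1 to 1 (fully open at 1, half-way at 0, shut at -1); "xyz": the shift along the tool's x, y, z in cm, a list of three; "angular": the turn, a rotation vector about the tool's x, y, z in rad, a list of three. In form: [{"gripper": gripper, "xyz": [dx, dy, dz], "angular": [wx, wy, wz]}, ...]. A call has 1 to 10 rows; each row is the pose to reach, as a shift and turn from the pose commanded when the call began, along the tool's axes at that moment; what a row does not reach only later rows make up. A row lasts 1/8 s, in which the tool goes at most 62.5 mm and 10.7 degrees, less where a joint would pass 70% of its speed; a pose out of reach is approached as far as the arm can. A call with a gripper value outside its range is refused whole. The fingers move at their own pace and stop on an object; the grip force is fixed at half the most. Time passes only in rows, so rows that repeat a pose let the fingers close. It gives the time, the measured TCP pose, the force and the opening at its end, in the units of the state.
- arm.read_state(): the state, without advancing time (a new reading comes with each control period).
- arm.get_image(name): name is "scene" or "top"; returns (picture, depth): 420x560x3 uint8, blue, green, red; 420x560 float32, mm along the optical axis (not along the pixel's ray), 0 where there is no reading.
- arm.get_calibration(name): a dict with "camera_matrix" (3x3 intrinsics, pixels), "R" (3x3) and "t" (3): a world point X has camera coordinates R X + t. Camera axes: x right, y down, z forward; pixel columns grow to the right and rows downward; lengths in mm; the calibration is good to about 2 mm. A picture is of the moment at which its call begins. get_calibration takes no time and is no camera call.
- arm.job_done(): hands the job in, once; it reports no verdict.
The state is a dict: "clock": time; "joints": joint angles; "joint_vel": joint speeds; "joint_efforts": joint torques, N m; "position": TCP position; "ee_rot": TCP orientation; "contact_force": force on the tool from outside, world axes, zero at the start; "wrist_torque": the same for the moment, N m; "gripper_width": finger opening in mm.
Only numpy, scipy, OpenCV 4.12 (cv2) and the standard library are available. Lean on these libraries where they do the work, as an engineer would, in place of code of your own. Each camera call takes 0.05 s, during which the arm holds its last target. There are 200 camera calls.

## Task

Turn the stirrer shaft in its bench stand until the flat milled on its end faces straight up, then fetch the loose locking cap and set it astride the flat so that it sits fully home with both feet on the ledges, level, and let go. Leave the beaker and the brown bottle where they stand.

Things in the scene. Friction and masses are not known exactly. Their poses are not given: they have to be found in the camera images.
- shaft (a joint): Angle (rad) of the steel stirrer shaft (36 mm across, 200 mm long), level along the stand's y, axis 75 mm above the bench. Held in its bearings, it turns stiffly (0.12 N m) either way and stays where left; stops at -4.2 and 4.2. At 0 the flat faces down; it grows right-handed about the stand's +y: at 1.57 the flat faces the stand's -x, at -1.57 its +x; straight up at 3.14 and equally at -3.14.
- shaft_grip (a point): On the shaft's axis, 75 mm above the bench, middle of the 80 mm of bare round shaft (36 mm across) between two bearing blocks: the place to turn it. Fixed axes of the stand: y along the shaft, z up. The blocks (64 mm wide, tops 102 mm above the bench) begin 40 mm either side of it; the shaft's ends lie 70 mm (+y) and 130 mm (-y) from it. Below: only a 12 mm base plate, 110 x 240 mm.
- flat (a point): Middle of the flat's surface; turns with the shaft. The flat is 28 mm wide and lies 11 mm from the axis (29 mm from flat to back, 36 mm across elsewhere), on the last 65 mm of the shaft at its -y end. This point is 97 mm from shaft_grip along the stand's -y. Its z axis is the flat's outward normal, its y axis runs along the shaft.
- dock (a point): Fixed point of the stand where cap_center lies when the cap is home: straight above the shaft's axis, 97 mm above the bench, 97 mm from shaft_grip along the stand's -y. Axes of the stand: y along the shaft, z up. Two ledges, 60 mm above the bench, 19 to 39 mm either side of the axis, carry the cap's feet. The near bearing block's face is 37 mm from it on the +y side.
- cap_center (a point): Centre of the loose cap (0.17 to 0.34 kg), 37 mm above its feet: aluminium inverted channel, 60 wide (x), 50 long (y), 74 mm high with its black rib. Channel along y, 40 mm wide, 27 mm deep inside, open at both ends, straddles the shaft; a half turn is the same. Grip the rib: 14 mm thick (x), 50 long, 2 to 37 mm above this point. If the flat is not up, the roof rides up to 6 mm too high.
- beaker: Glass beaker, 68 mm across, 85 mm high, standing on the bench; origin at the centre of its underside.
- amber_bottle: Brown glass bottle, 66 mm across, 120 mm high; origin at the centre of its underside.
Mind the look-alikes: they are no part of the job. Leave any red look-alike of the part that bears cap_center alone.

How it is judged (in metres and radians):
On the way:
1. the flat has been turned to face up, within 0.15 rad (angle between flat's own z axis and vertical below 0.15 rad), for 0.2 s.
At the end, for the whole second after the job is handed in: The flat faces up within 0.1 rad; the cap stands level (within 0.06 rad) astride the flat, along the shaft within 0.1 rad, its centre within 10 mm sideways of the dock point and no more than 2.5 mm above it (fully home); everything stays so for a second (angle between flat's own z axis and vertical below 0.1 rad and horizontal distance between cap_center and dock below 0.01 m and z of cap_center in the frame of dock between -0.004 and 0.0025 m and angle between cap_center's own z axis and vertical below 0.06 rad and angle between the y axis of cap_center and the y axis of dock, either way round below 0.1 rad); the robot touches nothing.
It fails at once if the beaker or the brown bottle was moved more than 40 mm (distance of any of beaker, amber_bottle from where it was at the start of the episode above 0.04 m).
It also fails if it takes over 67 s, if anything falls off the work surface, if the arm or the gripper's body presses on something with over 40 N, if the wrist force passes 120 N, or if a joint passes its speed limit or range.

## Working session

There is one attempt and no reset: what is moved stays moved. The work goes in short steps, Python scripts to look and compute and a tool call to move; the robot and the scene stay as the last step left them, time stands still between calls to the robot, and variables do not carry over. Pictures are saved under pics/ and viewed, about 8 in all and at most 12, crops included, and the job is handed in when it is done.

Besides the shell and the picture viewer there is one more tool, called after "Request:" as a command line: name --argument value ..., lists and objects as JSON in quotes. move_arm: Moves the arm, as the interface text tells. Its arguments: {"type":"object","properties":{"moves":{"type":"array","items":{"type":"object","properties":{"gripper":{"type":"number"},"xyz":{"type":"array","items":{"type":"number"}},"angular":{"type":"array","items":{"type":"number"}}}}}},"required":["moves"]}

```bash
mkdir -p pics; ls
cat > h.py <<'E'
import numpy as np, cv2
from bench import arm
def cal(n):
    c=arm.get_calibration(n); return [np.array(c[k],float) for k in("camera_matrix","R","t")]
def world(n,u,v,d):
    K,R,t=cal(n); c=np.stack([(u-K[0,2])*d/K[0,0],(v-K[1,2])*d/K[1,1],d+0*u],-1)
    return (c-t.ravel())@R
def cloud(n,D):
    v,u=np.mgrid[:D.shape[0],:D.shape[1]].astype(float); return world(n,u,v,D.astype(float))
E
python3 - <<'E'
from h import *
for n in("scene","top"):
    p,d=arm.get_image(n); cv2.imwrite(f"pics/{n}0.png",p); np.save(f"{n}0.npy",d)
    K,R,t=cal(n); print(n,K.round(1).tolist(),(-R.T@t.ravel()).round(),R.round(2).tolist())
print(arm.read_state())
E
```

```text
pics
scene [[391.8, 0.0, 279.6], [0.0, 391.8, 212.4], [0.0, 0.0, 1.0]] [918. 237. 723.] [[-0.39, 0.92, -0.01], [0.75, 0.31, -0.58], [-0.53, -0.23, -0.81]]
top [[451.9, 0.0, 277.7], [0.0, 451.9, 207.2], [0.0, 0.0, 1.0]] [ 353.   64. 1144.] [[-0.02, -1.0, -0.03], [-0.99, 0.02, -0.16], [0.17, 0.02, -0.99]]
{'clock': 0.1, 'joints': array([-1.08039003e+00,  3.85513949e-01,  6.78074933e-03, -3.93508323e-04,
       -1.19399949e+00, -2.58589078e-01]), 'joint_vel': array([-0.00104198, -0.00241504,  0.00296385,  0.002983  ,  0.00018738,
        0.00044957]), 'joint_efforts': array([-3.85147960e-04, -3.93318343e+01,  1.88930690e+01,  4.19791684e+00,
       -2.57619584e-03,  3.83301327e-06]), 'position': array([ 143.47788221, -607.78849499,  230.32357169]), 'ee_rot': array([-1.15577108e-01,  9.93298022e-01,  9.67976639e-04, -1.83959442e-04]), 'contact_force': array([ 0.15223445,  0.21102941, -0.56583834]), 'wrist_torque': array([-0.04640046, -0.01567427, -0.00115358]), 'gripper_width': 85.56725054890994}
```

View pics/scene0.png

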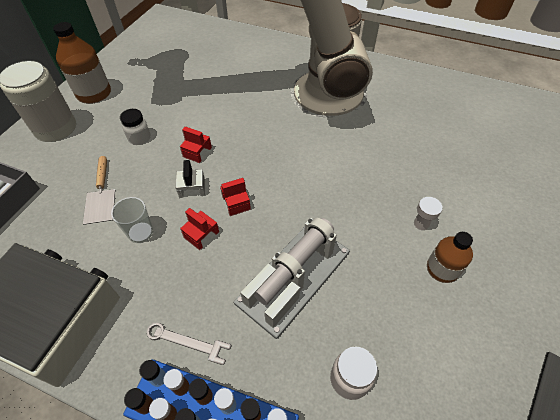

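View pics/top0.png

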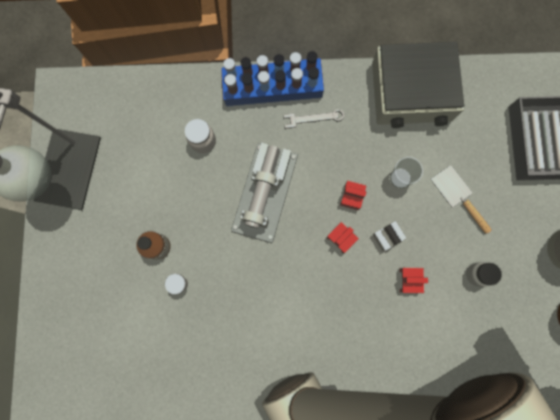

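Candidates for the cap: the grey one with a black rib at scene (189,180) / top (390,236), and the red look-alikes at scene (195,143), (235,196), (199,227). By the description I choose the grey one. The stand is at scene (292,275) / top (265,190) with its ledged -y end farther from the robot. The beaker is at top (403,175) and the brown bottle at top (151,245).

Run:
```python
from h import *
S=cv2.imread("pics/scene0.png");T=cv2.imread("pics/top0.png")
a=cv2.resize(S[145:350,160:365],None,fx=2.9,fy=2.9,interpolation=cv2.INTER_CUBIC)
b=cv2.resize(T[130:260,225:425],None,fx=3.9,fy=3.9,interpolation=cv2.INTER_CUBIC)
cv2.imwrite("pics/c1.png",a);cv2.imwrite("pics/c2.png",b)
for n,box in(("scene",(170,155,210,200)),("top",(370,215,410,255))):
    P=cloud(n,np.load(n+"0.npy")); I=cv2.imread(f"pics/{n}0.png").astype(int)
    x0,y0,x1,y1=box; p=P[y0:y1,x0:x1].reshape(-1,3); c=I[y0:y1,x0:x1].reshape(-1,3)
    sat=c.max(1)-c.min(1)
    m=(p[:,2]>15)&(p[:,2]<90)&(sat<60); print(n,"cap",m.sum(),p[m].mean(0).round(1),p[m].max(0).round())
    r=m&(c.max(1)<70)&(p[:,2]>40); print(" rib",r.sum(),p[r].mean(0).round(1),cv2.minAreaRect(p[r][:,:2].astype(np.float32)))
    m2=m&(p[:,2]>25); print(" all",cv2.minAreaRect(p[m2][:,:2].astype(np.float32)))
    box={"scene":(230,210,355,340),"top":(225,135,305,245)}[n]
    x0,y0,x1,y1=box; p=P[y0:y1,x0:x1].reshape(-1,3)
    m=(p[:,2]>6)&(p[:,2]<130); print("stand",m.sum(),cv2.minAreaRect(p[m][:,:2].astype(np.float32)))
    m=(p[:,2]>78)&(p[:,2]<130); print("top parts",cv2.minAreaRect(p[m][:,:2].astype(np.float32)))
    ends=p[(p[:,2]>98)&(p[:,2]<115)]; print(" blocks",len(ends),ends.mean(0).round(1)); 
    l,lab,cen=cv2.kmeans(ends.astype(np.float32),2,None,(3,50,.1),5,0); print(cen.round(1).tolist())
```

```text
scene cap 660 [ 465.2 -179.5   45.7] [ 497. -146.   77.]
 rib 193 [ 466.9 -179.2   66.3] ((461.9902648925781, -183.62049865722656), (51.68479919433594, 13.283452987670898), 28.62510871887207)
 all ((438.3755187988281, -197.15133666992188), (107.23899841308594, 60.00599670410156), 29.357093811035156)
stand 6464 ((561.905517578125, 51.05497741699219), (259.1621398925781, 238.75721740722656), 73.13033294677734)
top parts ((582.8677978515625, 122.2756118774414), (64.25279235839844, 200.8626251220703), 72.3519515991211)
 blocks 314 [558.9 129.9 100.9]
[[507.29998779296875, 146.0, 100.9000015258789], [602.5999755859375, 116.4000015258789, 100.9000015258789]]
top cap 543 [ 459.1 -179.9   48. ] [ 496. -147.   79.]
 rib 113 [ 459.8 -180.6   70.1] ((460.6468505859375, -182.05284118652344), (43.97187805175781, 11.152429580688477), 28.337739944458008)
 all ((461.1865234375, -183.75601196289062), (49.79510498046875, 60.74764633178711), 28.495330810546875)
stand 3975 ((582.9434204101562, 119.7533187866211), (187.5224151611328, 255.67825317382812), 86.92491149902344)
top parts ((582.8622436523438, 122.31920623779297), (63.58603286743164, 200.86996459960938), 72.71411895751953)
 blocks 196 [553.9 131.1 100.7]
[[602.0999755859375, 116.4000015258789, 100.80000305175781], [506.6000061035156, 145.5, 100.5999984741211]]
```

View pics/c1.png

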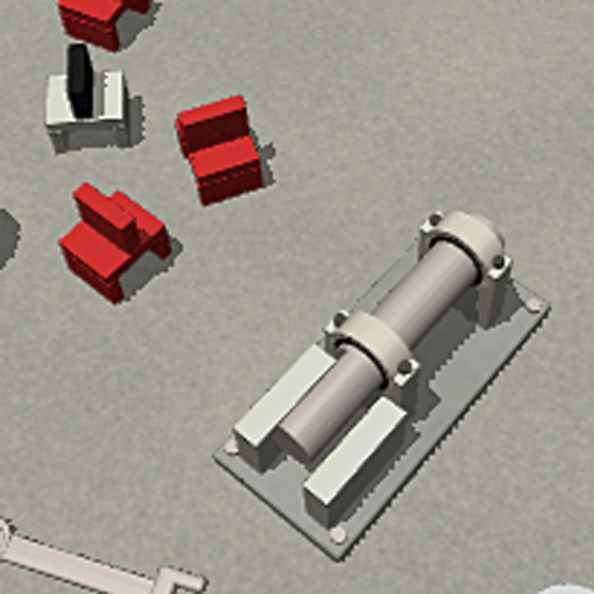

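View pics/c2.png

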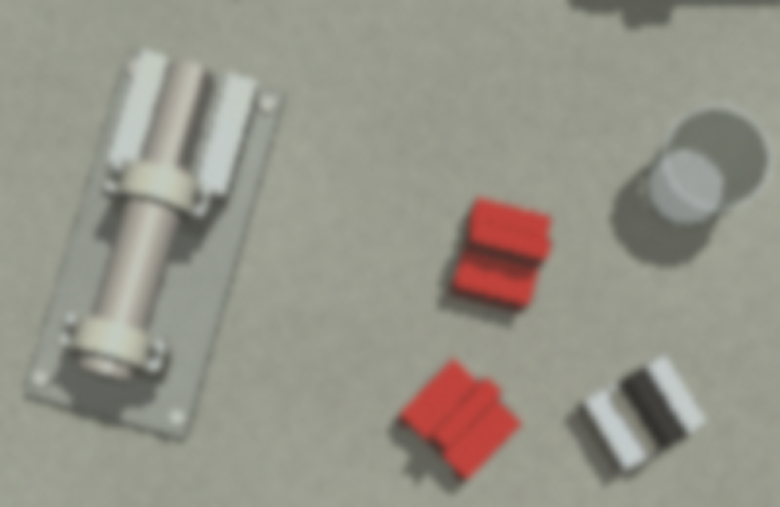

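Close crop confirms the grey cap with the black rib at crop (80,95) (scene (188,178)). The three red parts are the look-alikes. Next I find the flat's angle from the depth profile at the shaft's end.

Run:
```python
from h import *
a=np.radians(-17.4); d=np.array([np.cos(a),np.sin(a)]); sx=np.array([-d[1],d[0]]) # d = stand -y, sx = stand +x
g=np.array([554.4,131.2])
for n in("scene","top"):
    P=cloud(n,np.load(n+"0.npy")).reshape(-1,3); q=P[:,:2]-g; s=q@d; x=q@sx; z=P[:,2]
    for lo,hi,lab in((70,124,"flat end"),(-32,32,"bare")):
        m=(s>lo)&(s<hi)&(abs(x)<19)&(z>55); print(n,lab,m.sum())
        for b in range(-19,19,3):
            k=m&(x>=b)&(x<b+3)
            if k.sum(): print(b+1.5,k.sum(),np.median(z[k]).round(1),end=" | ")
        print()
print(cv2.__version__)
```

```text
scene flat end 505
-17.5 10 60.1 | -5.5 42 92.6 | -2.5 44 93.3 | 0.5 49 93.3 | 3.5 57 92.5 | 6.5 54 92.2 | 9.5 57 90.3 | 12.5 60 88.0 | 15.5 79 84.2 | 18.5 53 77.9 | 
scene bare 579
-17.5 4 83.4 | -14.5 27 86.4 | -11.5 32 89.8 | -8.5 42 91.9 | -5.5 43 92.3 | -2.5 41 93.1 | 0.5 50 93.5 | 3.5 53 92.7 | 6.5 50 91.5 | 9.5 58 90.0 | 12.5 66 87.7 | 15.5 80 82.8 | 18.5 33 76.5 | 
top flat end 296
-17.5 5 59.2 | -14.5 8 65.4 | -11.5 36 71.7 | -8.5 38 84.2 | -5.5 29 91.4 | -2.5 27 92.1 | 0.5 27 92.8 | 3.5 26 93.2 | 6.5 25 92.3 | 9.5 23 90.2 | 12.5 25 88.2 | 15.5 20 84.1 | 18.5 7 80.7 | 
top bare 393
-17.5 29 80.8 | -14.5 38 84.7 | -11.5 39 88.2 | -8.5 33 90.8 | -5.5 35 91.6 | -2.5 34 92.7 | 0.5 32 93.0 | 3.5 31 92.6 | 6.5 33 91.9 | 9.5 29 90.2 | 12.5 28 87.6 | 15.5 24 84.2 | 18.5 8 78.9 | 
4.12.0
```

The depth profile shows the flat on the stand's -x side. Its upper edge is at x ≈ -6 mm, z = 92, so the normal is about 72° from up and the shaft is near 1.89 rad. It needs about +1.25 rad. I'll grip with the tool leaning 36° to -x and turn through to +36°.

```bash
cat >> h.py <<'E'
from scipy.spatial.transform import Rotation as Ro
A=np.radians(-17.4); dd=np.array([np.cos(A),np.sin(A),0]); sx=np.array([-dd[1],dd[0],0]); Z=np.array([0,0,1.])
G=np.array([554.4,131.2,75]); DOCK=G+97*dd+22*Z
def pose(yaw_deg,tilt=0): # tool down, tool x at yaw; tilt about tool x
    y=np.radians(yaw_deg); x=np.array([np.cos(y),np.sin(y),0]); R=np.column_stack([x,np.cross(-Z,x),-Z])
    return Ro.from_matrix(R)*Ro.from_rotvec([tilt,0,0])
def delta(p,R):
    s=arm.read_state(); c=Ro.from_quat(s["ee_rot"]); print("t",round(s["clock"],2),"pos",s["position"].round(1),"j",s["joints"].round(2),"w",round(s["gripper_width"],1))
    print(" xyz cm",(c.inv().apply(p-s["position"])/10).round(2),"ang",(c.inv()*R).as_rotvec().round(3))
E
python3 - <<'E'
from h import *
R=pose(162.6,0); delta(G+[0,0,160],R)
R=pose(162.6,-.63); zt=R.as_matrix()[:,2]; print(zt); delta(G-100*zt,R)
E
```

```text
t 0.1 pos [ 143.5 -607.8  230.3] j [-1.08  0.39  0.01 -0.   -1.19 -0.26] w 85.6
 xyz cm [-56.96  62.49  -0.35] ang [ 0.002 -0.001  0.535]
[ 0.17617832  0.56218569 -0.80802751]
t 0.1 pos [ 143.5 -607.8  230.3] j [-1.08  0.39  0.01 -0.   -1.19 -0.26] w 85.6
 xyz cm [-53.96  57.41   7.56] ang [-0.613 -0.169  0.517]
```

Request:
move_arm --moves '[{"gripper":1,"xyz":[-57,62.5,-2],"angular":[0,0,0.535]},{"gripper":1,"xyz":[-57,62.5,-2],"angular":[0,0,0.535]},{"gripper":1,"xyz":[-57,62.5,-2],"angular":[0,0,0.535]},{"gripper":1,"xyz":[-57,62.5,-2],"angular":[0,0,0.535]},{"gripper":1,"xyz":[-57,62.5,-2],"angular":[0,0,0.535]},{"gripper":1,"xyz":[-57,62.5,-2],"angular":[0,0,0.535]},{"gripper":1,"xyz":[-57,62.5,-2],"angular":[0,0,0.535]},{"gripper":1,"xyz":[-57,62.5,-2],"angular":[0,0,0.535]},{"gripper":1,"xyz":[-57,62.5,-2],"angular":[0,0,0.535]},{"gripper":1,"xyz":[-57,62.5,-2],"angular":[0,0,0.535]}]'

```text
clock: 1.35
position: [443.5, -68.1, 246.0]
ee_rot: [0.151, 0.989, 0.0, 0.0]
contact_force: [1.8, -1.1, 0.0]
gripper_width: 85.2
```

Run:
```python
from h import *
R=pose(162.6,-.63); zt=R.as_matrix()[:,2]; delta(G-100*zt,R)
```

```text
t 1.35 pos [443.5 -68.1 246. ] j [ 0.21  0.07 -0.37 -0.   -1.13 -2.09] w 85.2
 xyz cm [-4.64 16.44  9.02] ang [-0.63  -0.     0.001]
```

Request:
move_arm --moves '[{"gripper":1,"xyz":[-4.6,16.4,2],"angular":[0,0,0]},{"gripper":1,"xyz":[-4.6,16.4,2],"angular":[-0.2,0,0]},{"gripper":1,"xyz":[-4.6,16.4,9],"angular":[-0.63,0,0]},{"gripper":1,"xyz":[-4.6,16.4,9],"angular":[-0.63,0,0]},{"gripper":1,"xyz":[-4.6,16.4,9],"angular":[-0.63,0,0]},{"gripper":1,"xyz":[-4.6,16.4,9],"angular":[-0.63,0,0]},{"gripper":1,"xyz":[-4.6,16.4,9],"angular":[-0.63,0,0]}]'

```text
clock: 2.22
position: [536.1, 72.6, 156.3]
ee_rot: [0.143, 0.94, 0.306, 0.047]
contact_force: [0.2, -0.0, 0.1]
gripper_width: 85.5
```

Run:
```python
from h import *
R=pose(162.6,-.63); zt=R.as_matrix()[:,2]; delta(G+20*zt,R)
```

```text
t 2.23 pos [536.1  72.6 156.3] j [ 0.05  0.3  -0.22 -0.74 -0.95 -1.51] w 85.5
 xyz cm [1.000e-02 1.900e-01 1.218e+01] ang [-0.001  0.     0.001]
```

Request:
move_arm --moves '[{"gripper":1,"xyz":[0,0.1,4],"angular":[0,0,0]},{"gripper":1,"xyz":[0,0.1,8],"angular":[0,0,0]},{"gripper":1,"xyz":[0,0.1,12.1],"angular":[0,0,0]},{"gripper":1,"xyz":[0,0.1,12.1],"angular":[0,0,0]},{"gripper":-1,"xyz":[0,0.1,12.1],"angular":[0,0,0]},{"gripper":-1,"xyz":[0,0.1,12.1],"angular":[0,0,0]},{"gripper":-1,"xyz":[0,0.1,12.1],"angular":[0,0,0]},{"gripper":-1,"xyz":[0,0.1,12.1],"angular":[0,0,0]},{"gripper":-1,"xyz":[0,0.1,12.1],"angular":[0,0,0]},{"gripper":-1,"xyz":[0,0.1,12.1],"angular":[0,0,0]}]'

```text
clock: 3.48
position: [558.3, 141.8, 61.1]
ee_rot: [0.143, 0.94, 0.307, 0.048]
contact_force: [-1.7, 0.1, 4.6]
gripper_width: 34.7
```

Run:
```python
from h import *
print(arm.read_state()["contact_force"])
for th in (-.43,-.2,0,.2,.4,.62):
  R=pose(162.6,th); zt=R.as_matrix()[:,2]; delta(G+20*zt,R)
```

```text
[-1.7341367   0.1122981   4.62895755]
t 3.48 pos [558.3 141.8  61.1] j [ 0.15  0.46 -0.24 -0.87 -0.77 -1.41] w 34.7
 xyz cm [ 0.06 -0.49  0.17] ang [0.203 0.002 0.002]
t 3.48 pos [558.3 141.8  61.1] j [ 0.15  0.46 -0.24 -0.87 -0.77 -1.41] w 34.7
 xyz cm [ 0.06 -0.92  0.03] ang [0.433 0.002 0.002]
t 3.48 pos [558.3 141.8  61.1] j [ 0.15  0.46 -0.24 -0.87 -0.77 -1.41] w 34.7
 xyz cm [ 0.06 -1.27 -0.17] ang [0.633 0.002 0.001]
t 3.48 pos [558.3 141.8  61.1] j [ 0.15  0.46 -0.24 -0.87 -0.77 -1.41] w 34.7
 xyz cm [ 0.06 -1.56 -0.44] ang [0.833 0.002 0.001]
t 3.48 pos [558.3 141.8  61.1] j [ 0.15  0.46 -0.24 -0.87 -0.77 -1.41] w 34.7
 xyz cm [ 0.06 -1.8  -0.76] ang [1.033e+00 2.000e-03 1.000e-03]
t 3.48 pos [558.3 141.8  61.1] j [ 0.15  0.46 -0.24 -0.87 -0.77 -1.41] w 34.7
 xyz cm [ 0.06 -1.98 -1.16] ang [1.253e+00 2.000e-03 1.000e-03]
```

Request:
move_arm --moves '[{"gripper":-1,"xyz":[0,-0.25,-0.02],"angular":[0.14,0,0]},{"gripper":-1,"xyz":[0,-0.5,-0.07],"angular":[0.28,0,0]},{"gripper":-1,"xyz":[0,-0.73,-0.16],"angular":[0.42,0,0]},{"gripper":-1,"xyz":[0,-0.96,-0.28],"angular":[0.56,0,0]},{"gripper":-1,"xyz":[0,-1.16,-0.42],"angular":[0.7,0,0]},{"gripper":-1,"xyz":[0,-1.34,-0.6],"angular":[0.84,0,0]},{"gripper":-1,"xyz":[0,-1.49,-0.8],"angular":[0.98,0,0]},{"gripper":-1,"xyz":[0,-1.62,-1.02],"angular":[1.12,0,0]},{"gripper":-1,"xyz":[0,-1.71,-1.23],"angular":[1.25,0,0]},{"gripper":-1,"xyz":[0,-1.71,-1.23],"angular":[1.25,0,0]}]'

```text
clock: 4.72
position: [552.2, 122.2, 61.0]
ee_rot: [0.143, 0.941, -0.304, -0.045]
contact_force: [-1.2, 3.8, 9.6]
gripper_width: 34.2
```

```bash
cat > flat.py <<'E'
from h import *
import time
s=arm.read_state(); print(s["clock"],s["contact_force"].round(1),s["gripper_width"].round(1),s["joints"].round(2))
for n in("scene","top"):
    p,D=arm.get_image(n); cv2.imwrite(f"pics/{n}_{s['clock']:.1f}.png",p)
    P=cloud(n,D).reshape(-1,3); q=P-G; a=q@dd; x=q@sx; z=P[:,2]
    m=(a>72)&(a<122)&(abs(x)<9)&(z>65)&(z<100)
    c,res,_,_=np.linalg.lstsq(np.c_[x[m],a[m],np.ones(m.sum())],z[m],rcond=None)
    print(n,m.sum(),"z0",round(c[2],1),"tilt x",round(np.arctan(c[0]),3),"rms",np.sqrt(res/max(m.sum(),1)))
    for b in range(-18,18,3):
        k=(a>72)&(a<122)&(z>65)&(z<100)&(x>=b)&(x<b+3)
        if k.sum(): print(b+1.5,k.sum(),np.median(z[k]).round(1),end=" | ")
    print()
E
python3 flat.py
```

```text
Traceback (most recent call last):
  File "flat.py", line 3, in <module>
    s=arm.read_state(); print(s["clock"],s["contact_force"].round(1),s["gripper_width"].round(1),s["joints"].round(2))
                                                                     ^^^^^^^^^^^^^^^^^^^^^^^^
AttributeError: 'float' object has no attribute 'round'
```

```bash
sed -i 's/s\["gripper_width"\].round(1)/s["gripper_width"]/' flat.py; python3 flat.py
```

```text
4.725 [-1.2  3.8  9.6] 34.15517108828479 [ 0.67  0.67 -0.25  0.36 -1.21 -2.77]
scene 257 z0 86.5 tilt x 0.036 rms [1.12318406]
-16.5 13 84.4 | -13.5 35 85.6 | -10.5 45 86.1 | -7.5 38 86.1 | -4.5 52 86.0 | -1.5 38 86.2 | 1.5 47 86.3 | 4.5 38 86.2 | 7.5 44 86.8 | 10.5 44 86.7 | 13.5 53 86.5 | 16.5 89 81.0 | 
top 149 z0 84.0 tilt x 0.006 rms [2.0419212]
-16.5 28 79.4 | -13.5 26 84.3 | -10.5 28 84.5 | -7.5 25 85.6 | -4.5 25 86.1 | -1.5 24 85.3 | 1.5 24 86.3 | 4.5 25 85.3 | 7.5 26 84.9 | 10.5 24 86.3 | 13.5 25 85.4 | 16.5 17 83.6 |
```

Flat is at z≈86, tilt about 0.03 rad short. I'll trim it, release, and back out.

Request:
move_arm --moves '[{"gripper":-1,"xyz":[0,-0.06,0],"angular":[0.035,0,0]},{"gripper":-1,"xyz":[0,-0.06,0],"angular":[0.035,0,0]},{"gripper":1,"xyz":[0,-0.06,0],"angular":[0.035,0,0]},{"gripper":1,"xyz":[0,-0.06,0],"angular":[0.035,0,0]},{"gripper":1,"xyz":[0,-0.06,0],"angular":[0.035,0,0]},{"gripper":1,"xyz":[0,-0.06,0],"angular":[0.035,0,0]},{"gripper":1,"xyz":[0,-0.06,-4],"angular":[0.035,0,0]},{"gripper":1,"xyz":[0,-0.06,-9],"angular":[0.035,0,0]},{"gripper":1,"xyz":[0,-0.06,-15],"angular":[0.035,0,0]},{"gripper":1,"xyz":[0,-0.06,-15],"angular":[0.035,0,0]}]'

```text
clock: 6.08
position: [579.5, 207.2, 184.7]
ee_rot: [0.143, 0.937, -0.315, -0.045]
contact_force: [0.0, -0.8, -0.9]
gripper_width: 85.2
```

```bash
python3 flat.py
python3 - <<'E'
from h import *
C=np.array([461,-183,37.]); R=pose(208.5); delta(C+[0,0,180],R)
E
```

```text
6.075 [ 0.  -0.8 -0.9] 85.1719217602417 [ 0.75  0.65  0.07  0.31 -1.57 -2.71]
scene 264 z0 85.5 tilt x -0.0 rms [1.02917602]
-16.5 10 83.9 | -13.5 38 85.8 | -10.5 41 86.3 | -7.5 45 86.1 | -4.5 42 86.3 | -1.5 45 86.3 | 1.5 43 86.5 | 4.5 46 86.4 | 7.5 43 86.0 | 10.5 46 86.6 | 13.5 50 85.9 | 16.5 89 81.4 | 
top 150 z0 88.1 tilt x 0.026 rms [2.00475635]
-16.5 28 80.4 | -13.5 27 85.6 | -10.5 25 86.3 | -7.5 25 85.6 | -4.5 25 85.9 | -1.5 29 87.0 | 1.5 23 86.6 | 4.5 26 86.7 | 7.5 22 86.2 | 10.5 25 85.9 | 13.5 24 84.9 | 16.5 19 83.3 | 
t 6.17 pos [576.8 204.2 180.8] j [ 0.75  0.65  0.06  0.31 -1.57 -2.71] w 85.3
 xyz cm [ -0.51 -34.27  21.72] ang [-0.618 -0.262 -0.771]
```

Request:
move_arm --moves '[{"gripper":1,"xyz":[-0.5,-34.3,21.7],"angular":[-0.618,-0.262,-0.771]},{"gripper":1,"xyz":[-0.5,-34.3,21.7],"angular":[-0.618,-0.262,-0.771]},{"gripper":1,"xyz":[-0.5,-34.3,21.7],"angular":[-0.618,-0.262,-0.771]},{"gripper":1,"xyz":[-0.5,-34.3,21.7],"angular":[-0.618,-0.262,-0.771]},{"gripper":1,"xyz":[-0.5,-34.3,21.7],"angular":[-0.618,-0.262,-0.771]},{"gripper":1,"xyz":[-0.5,-34.3,21.7],"angular":[-0.618,-0.262,-0.771]},{"gripper":1,"xyz":[-0.5,-34.3,21.7],"angular":[-0.618,-0.262,-0.771]},{"gripper":1,"xyz":[-0.5,-34.3,21.7],"angular":[-0.618,-0.262,-0.771]},{"gripper":1,"xyz":[-0.5,-34.3,21.7],"angular":[-0.618,-0.262,-0.771]},{"gripper":1,"xyz":[-0.5,-34.3,21.7],"angular":[-0.618,-0.262,-0.771]}]'

```text
clock: 7.42
position: [460.9, -182.3, 217.0]
ee_rot: [-0.247, 0.969, -0.0, -0.001]
contact_force: [-0.5, 0.4, -0.1]
gripper_width: 85.4
```

Run:
```python
from h import *
C=np.array([461,-183,37.]); R=pose(208.5); delta(C+[0,0,7],R)
```

```text
t 7.42 pos [ 460.9 -182.3  217. ] j [-0.05  0.18 -0.32  0.   -1.07 -1.03] w 85.4
 xyz cm [-0.   -0.06 17.3 ] ang [-0.    -0.002  0.001]
```

Request:
move_arm --moves '[{"gripper":1,"xyz":[0,-0.05,6],"angular":[0,0,0]},{"gripper":1,"xyz":[0,-0.05,12],"angular":[0,0,0]},{"gripper":1,"xyz":[0,-0.05,17.1],"angular":[0,0,0]},{"gripper":1,"xyz":[0,-0.05,17.1],"angular":[0,0,0]},{"gripper":-1,"xyz":[0,-0.05,17.1],"angular":[0,0,0]},{"gripper":-1,"xyz":[0,-0.05,17.1],"angular":[0,0,0]},{"gripper":-1,"xyz":[0,-0.05,17.1],"angular":[0,0,0]},{"gripper":-1,"xyz":[0,-0.05,17.1],"angular":[0,0,0]},{"gripper":-1,"xyz":[0,-0.05,17.1],"angular":[0,0,0]},{"gripper":-1,"xyz":[0,-0.05,17.1],"angular":[0,0,0]}]'

```text
clock: 8.68
position: [462.2, -184.0, 48.1]
ee_rot: [-0.246, 0.969, -0.001, 0.001]
contact_force: [-0.8, 1.1, 7.5]
gripper_width: 12.9
```

Request:
move_arm --moves '[{"gripper":-1,"xyz":[0,0,0],"angular":[0,0,0]},{"gripper":-1,"xyz":[0,0,0],"angular":[0,0,0]},{"gripper":-1,"xyz":[0,0,-4],"angular":[0,0,0]},{"gripper":-1,"xyz":[0,0,-10],"angular":[0,0,0]},{"gripper":-1,"xyz":[0,0,-16],"angular":[0,0,0]},{"gripper":-1,"xyz":[0,0,-16],"angular":[0,0,0]}]'

```text
clock: 9.43
position: [464.1, -184.2, 211.8]
ee_rot: [-0.246, 0.969, -0.003, 0.005]
contact_force: [-0.2, -0.5, -4.0]
gripper_width: 12.7
```

Run:
```python
from h import *
print(arm.read_state()["contact_force"])
R=pose(162.6); delta(DOCK+[0,0,120],R)
p,d=arm.get_image("scene"); cv2.imwrite("pics/lift.png",p)
```

```text
[-0.20291291 -0.52066641 -3.97385207]
t 9.43 pos [ 464.1 -184.2  211.8] j [-0.05  0.18 -0.33  0.   -1.05 -1.02] w 12.7
 xyz cm [-29.74  16.43  -0.39] ang [-0.004  0.011  0.801]
```

View pics/lift.png

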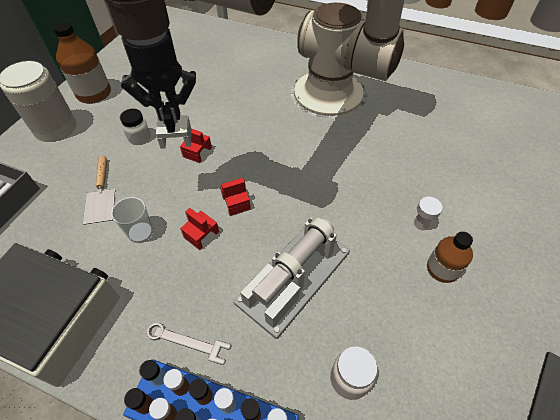

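The cap hangs in the gripper at scene (172,127), held by its rib, and the flat faces up on the stand at (278,280). Now to above the dock.

Request:
move_arm --moves '[{"gripper":-1,"xyz":[-10,5.5,-0.3],"angular":[0,0,0.15]},{"gripper":-1,"xyz":[-15,8.2,-0.3],"angular":[0,0,0.3]},{"gripper":-1,"xyz":[-20,11,-0.3],"angular":[0,0,0.45]},{"gripper":-1,"xyz":[-25,13.7,-0.3],"angular":[0,0,0.6]},{"gripper":-1,"xyz":[-29.7,16.4,-0.3],"angular":[0,0.01,0.8]},{"gripper":-1,"xyz":[-29.7,16.4,-0.3],"angular":[0,0.01,0.8]},{"gripper":-1,"xyz":[-29.7,16.4,-0.3],"angular":[0,0.01,0.8]},{"gripper":-1,"xyz":[-29.7,16.4,-0.3],"angular":[0,0.01,0.8]},{"gripper":-1,"xyz":[-29.7,16.4,-0.3],"angular":[0,0.01,0.8]}]'

```text
clock: 10.6
position: [643.4, 101.0, 208.9]
ee_rot: [0.151, 0.988, -0.002, -0.005]
contact_force: [-0.6, -0.4, -3.2]
gripper_width: 12.9
```

```bash
cat > cap.py <<'E'
from h import *
s=arm.read_state(); p0=s["position"]; print(s["clock"],p0.round(1),s["contact_force"].round(1))
for n in("scene","top"):
    p,D=arm.get_image(n); cv2.imwrite(f"pics/cap_{n}.png",p); P=cloud(n,D).reshape(-1,3); c=p.reshape(-1,3).astype(int)
    k=(np.linalg.norm(P[:,:2]-p0[:2],axis=1)<60)&(abs(P[:,2]-(p0[2]-30))<32)&(c.min(1)>80)
    q=P[k]-p0; a=q@dd; x=q@sx; print(n,k.sum(),"s",np.percentile(a,[1,99]).round(1),"x",np.percentile(x,[1,99]).round(1),"z",np.percentile(q[:,2],[1,50,99]).round(1),
      cv2.minAreaRect(np.c_[a,x].astype(np.float32)))
    t=k&(abs((P-p0)[:,2]-np.percentile(q[:,2],90))<5); qq=P[t]-p0
    if t.sum()>30:
        f=np.linalg.lstsq(np.c_[qq@dd,qq@sx,np.ones(t.sum())],qq[:,2],rcond=None)[0]; print(" roof",t.sum(),"slopes along s,x",f.round(3), "s",np.percentile(qq@dd,[1,99]).round(1),"x",np.percentile(qq@sx,[1,99]).round(1))
K,R,t=cal("scene"); u=K@(R@p0+t.ravel()); u=(u[:2]/u[2]).astype(int); p=cv2.imread("pics/cap_scene.png")
cv2.imwrite("pics/capcrop.png",cv2.resize(p[max(u[1]-60,0):u[1]+100,max(u[0]-80,0):u[0]+80],None,fx=3.6,fy=3.6,interpolation=cv2.INTER_CUBIC))
E
python3 cap.py
```

```text
10.6 [643.4 101.  208.9] [-0.6 -0.4 -3.2]
scene 662 s [-24.3  24.8] x [-30.6  28.7] z [-46.1  -9.8  -6.8] ((0.06298828125, -1.1278820037841797), (49.938838958740234, 60.23595428466797), 0.1368500292301178)
 roof 498 slopes along s,x [-2.000e-02 -6.000e-03 -9.102e+00] s [-23.3  24.6] x [-30.6  28.4]
top 293 s [-25.7   8. ] x [-31.   28.3] z [-44.7  -9.7  -4.8] ((-8.377473831176758, -1.2552165985107422), (35.08847427368164, 59.98133087158203), 0.4506893754005432)
 roof 218 slopes along s,x [-2.00e-02 -1.00e-03 -9.07e+00] s [-25.4   4.1] x [-30.5  28.6]
```

View pics/capcrop.png

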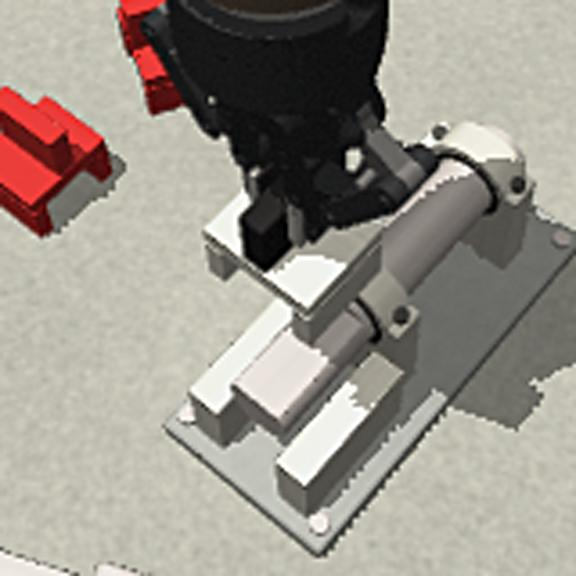

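Run:
```python
from h import *
s=arm.read_state(); c=Ro.from_quat(s["ee_rot"])
R=Ro.from_rotvec(.02*np.cross(dd,Z))*c
print("yaw x",np.degrees(np.arctan2(*c.as_matrix()[[1,0],0])),"z",c.as_matrix()[:,2].round(4))
delta(DOCK+1.1*sx-.1*dd+[0,0,45],R)
```

```text
yaw x 162.58711488830622 z [-0.0098 -0.002  -0.9999]
t 10.7 pos [643.8 101.1 209.7] j [ 0.4   0.45  0.06 -0.   -1.19 -2.28] w 13.1
 xyz cm [-0.32  0.34  6.76] ang [-0.   -0.02  0.  ]
```

Request:
move_arm --moves '[{"gripper":-1,"xyz":[-0.3,0.3,3],"angular":[0,-0.02,0]},{"gripper":-1,"xyz":[-0.3,0.3,6.3],"angular":[0,-0.02,0]},{"gripper":-1,"xyz":[-0.3,0.3,6.3],"angular":[0,-0.02,0]},{"gripper":-1,"xyz":[-0.3,0.3,6.3],"angular":[0,-0.02,0]},{"gripper":-1,"xyz":[-0.3,0.3,6.3],"angular":[0,-0.02,0]},{"gripper":-1,"xyz":[-0.3,0.3,6.3],"angular":[0,-0.02,0]}]'

```text
clock: 11.45
position: [648.0, 104.1, 147.9]
ee_rot: [0.151, 0.989, -0.003, 0.006]
contact_force: [-0.3, 0.1, -2.4]
gripper_width: 12.7
```

```bash
python3 cap.py
python3 - <<'E'
from h import *
delta(DOCK+1.1*sx-.1*dd+[0,0,11],pose(162.6))
E
```

```text
11.45 [648.  104.1 147.9] [-0.3  0.1 -2.4]
scene 679 s [-54.6  31.3] x [-30.2  28.7] z [-61.9 -10.   -6.2] ((-12.509822845458984, -0.6416168212890625), (60.113983154296875, 89.95252990722656), 89.28160858154297)
 roof 412 slopes along s,x [ 9.000e-03 -6.000e-03 -9.063e+00] s [-19.9  24.8] x [-30.1  28.5]
top 471 s [-58.1   2.6] x [-31.1  28. ] z [-61.7 -44.   -6.2] ((-25.48715591430664, -1.0329170227050781), (68.28807830810547, 62.57203674316406), 2.0847017765045166)
 roof 181 slopes along s,x [ 2.000e-02  1.000e-03 -9.311e+00] s [-25.1   2.1] x [-30.8  28.1]
t 11.55 pos [647.6 104.1 147.3] j [ 0.41  0.5  -0.04  0.01 -1.03 -2.29] w 13.2
 xyz cm [ 0.07 -0.07  3.93] ang [-0.004  0.013  0.001]
```

Request:
move_arm --moves '[{"gripper":-1,"xyz":[0.07,-0.07,0],"angular":[0,0.012,0]},{"gripper":-1,"xyz":[0.07,-0.07,0.8],"angular":[0,0.012,0]},{"gripper":-1,"xyz":[0.07,-0.07,1.4],"angular":[0,0.012,0]},{"gripper":-1,"xyz":[0.07,-0.07,1.8],"angular":[0,0.012,0]},{"gripper":-1,"xyz":[0.07,-0.07,2.2],"angular":[0,0.012,0]},{"gripper":-1,"xyz":[0.07,-0.07,2.2],"angular":[0,0.012,0]}]'

```text
clock: 12.3
position: [646.5, 103.3, 124.1]
ee_rot: [0.151, 0.989, -0.003, -0.001]
contact_force: [-0.7, -0.2, -2.8]
gripper_width: 12.8
```

Run:
```python
from h import *
delta(DOCK+1.1*sx-.1*dd+[0,0,11],pose(162.6)); s=arm.read_state(); print(s["contact_force"],s["wrist_torque"])
```

```text
t 12.3 pos [646.5 103.3 124.1] j [ 0.41  0.52 -0.05  0.   -1.   -2.28] w 12.8
 xyz cm [-0.07  0.03  1.61] ang [-0.005 -0.001  0.001]
[-0.66918285 -0.23742023 -2.80725022] [ 0.02278747 -0.00985015  0.02026116]
```

No contact, and the cap is already astride. Continue down.

Request:
move_arm --moves '[{"gripper":-1,"xyz":[-0.04,0,0.4],"angular":[0,0,0]},{"gripper":-1,"xyz":[-0.04,0,0.8],"angular":[0,0,0]},{"gripper":-1,"xyz":[-0.04,0,1.2],"angular":[0,0,0]},{"gripper":-1,"xyz":[-0.04,0,1.5],"angular":[0,0,0]},{"gripper":-1,"xyz":[-0.04,0,1.6],"angular":[0,0,0]},{"gripper":-1,"xyz":[-0.04,0,1.6],"angular":[0,0,0]}]'

```text
clock: 13.05
position: [647.2, 103.2, 108.6]
ee_rot: [0.151, 0.989, -0.002, -0.0]
contact_force: [0.3, -0.2, -2.6]
gripper_width: 13.0
```

```bash
python3 cap.py
python3 - <<'E'
from h import *
delta(DOCK+1.1*sx-.1*dd+[0,0,11],pose(162.6)); s=arm.read_state(); print(s["contact_force"],s["wrist_torque"])
E
```

```text
13.05 [647.2 103.2 108.6] [ 0.3 -0.2 -2.6]
scene 1035 s [-35.4  42.6] x [-38.5  37.8] z [-58.  -25.7  -7.1] ((-7.439552307128906, -0.5360679626464844), (100.72753143310547, 78.33475494384766), 0.22841884195804596)
 roof 362 slopes along s,x [-8.00e-03 -4.00e-03 -9.07e+00] s [-57.   24.6] x [-30.4  28.7]
top 642 s [-57.5  10.9] x [-39.5  37.5] z [-53.8 -14.8  -4.8] ((-20.62793731689453, -0.9056968688964844), (76.64550018310547, 77.80641174316406), 0.12920384109020233)
 roof 284 slopes along s,x [-1.800e-02 -4.000e-03 -9.371e+00] s [-56.8   1.4] x [-30.1  28.1]
t 13.15 pos [647.2 103.2 108.7] j [ 0.41  0.54 -0.07  0.   -0.97 -2.28] w 13.0
 xyz cm [0.   0.01 0.07] ang [-0.005 -0.     0.001]
[ 0.68094648  0.88518644 -2.92904601] [-0.02500911  0.04635016  0.00121425]
```

Request:
move_arm --moves '[{"gripper":-1,"xyz":[0,0,0.1],"angular":[0,0,0]},{"gripper":-1,"xyz":[0,0,0.15],"angular":[0,0,0]},{"gripper":-1,"xyz":[0,0,0.2],"angular":[0,0,0]},{"gripper":-1,"xyz":[0,0,0.2],"angular":[0,0,0]}]'

```text
clock: 13.65
position: [647.3, 103.1, 108.2]
ee_rot: [0.151, 0.989, -0.002, 0.0]
contact_force: [-3.2, -0.7, 4.4]
gripper_width: 12.9
```

Contact: the reading went from -2.9 to +4.4 N while the tool dropped only 0.5 mm of the 2 mm commanded. Release and retreat.

Request:
move_arm --moves '[{"gripper":-0.4,"xyz":[0,0,0],"angular":[0,0,0]},{"gripper":0,"xyz":[0,0,0],"angular":[0,0,0]},{"gripper":0.2,"xyz":[0,0,-0.2],"angular":[0,0,0]},{"gripper":0.2,"xyz":[0,0,-0.2],"angular":[0,0,0]},{"gripper":0.2,"xyz":[0,0,-3],"angular":[0,0,0]},{"gripper":0.2,"xyz":[0,0,-8],"angular":[0,0,0]},{"gripper":0.2,"xyz":[0,0,-14],"angular":[0,0,0]},{"gripper":0.2,"xyz":[10,0,-18],"angular":[0,0,0]},{"gripper":0.2,"xyz":[16,0,-18],"angular":[0,0,0]},{"gripper":0.2,"xyz":[16,0,-18],"angular":[0,0,0]}]'

```text
clock: 14.9
position: [492.7, 152.0, 287.7]
ee_rot: [0.151, 0.989, -0.002, -0.0]
contact_force: [0.3, 0.8, -0.1]
gripper_width: 51.2
```

Run:
```python
from h import *
s=arm.read_state(); print(s["clock"],s["position"].round(),s["contact_force"].round(1),s["gripper_width"])
for n in("scene","top"):
    p,D=arm.get_image(n); cv2.imwrite(f"pics/end_{n}.png",p); P=cloud(n,D).reshape(-1,3); q=P-DOCK; a=q@dd;x=q@sx;z=q[:,2]; c=p.reshape(-1,3)
    k=(abs(a)<35)&(abs(x)<45)&(z>-5)&(z<9)&(c.min(1)>80)
    f=np.linalg.lstsq(np.c_[a[k],x[k],np.ones(k.sum())],z[k],rcond=None)[0]
    print(n,k.sum(),"roof rel dock",np.median(z[k]).round(2),"slopes",f.round(3),cv2.minAreaRect(np.c_[a[k],x[k]].astype(np.float32)))
    e=(a>27)&(a<31)&(abs(x)<10)&(z>-20)&(z<0)
    if e.sum()>5: print(" flat showing",e.sum(),np.median(z[e]),np.polyfit(x[e],z[e],1))
    if n=="scene": cv2.imwrite("pics/endcrop.png",cv2.resize(p[190:345,215:370],None,fx=3.6,fy=3.6,interpolation=cv2.INTER_CUBIC))
```

```text
14.9 [493. 152. 288.] [ 0.3  0.8 -0.1] 51.19211524162571
scene 563 roof rel dock 1.98 slopes [-0.003 -0.002  1.921] ((-4.867338180541992, -0.07009315490722656), (59.557044982910156, 60.12754440307617), 89.22418212890625)
 flat showing 24 -11.133910549583298 [ 5.83128254e-04 -1.11515453e+01]
top 389 roof rel dock 1.69 slopes [0.022 0.008 1.727] ((-4.899944305419922, -0.025043487548828125), (59.95799255371094, 59.624549865722656), 89.87442016601562)
```

View pics/endcrop.png

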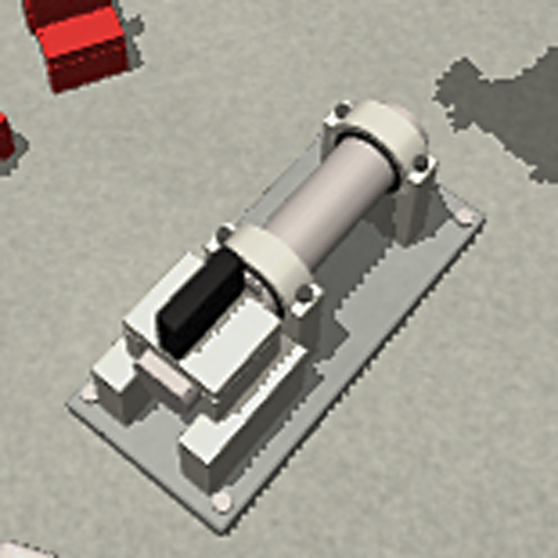

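The cap sits astride the flat on both ledges (crop (205,320)). The roof is 1.9 mm above the dock point (nominal 2), level and centred, and the flat's slope is about 0. The robot is clear.

```bash
python3 -c "
from bench import arm
print(arm.job_done())"
```

```text
the job is handed in; nothing more can be done
None
```

The shaft's flat now faces straight up, and the cap is seated astride it and released. I handed the job in at about 15 s of the 67 s allowed. The hand-in reports no verdict.

I gripped the shaft leaning 36° to the stand's -x side, turned it about 1.28 rad in all, and let go. Then I picked up the grey cap by its black rib, lowered it over the flat until the force showed it touching down, and backed the arm away.

**Last checks:**
- **Flat:** the sliver showing past the cap measured level in the scene view, within about 0.01 rad.
- **Cap height:** the roof is 1.7 to 2.0 mm above the dock point, against 2 mm when fully home.
- **Cap position:** within about 1 mm of the dock sideways and aligned with the shaft, judged from the outline. Along the shaft I only saw its outer end clearly, at about 25 mm, as it should be.
- **Robot:** nothing touching it, and contact force near zero.

**Disagreement:** the two cameras differ slightly on how level the roof is. The scene view gives 0.003 rad and the top view 0.022 rad, probably because the top view's depth is noisier. Both are inside the 0.06 limit.

I didn't measure the beaker and the bottle again at the end. The arm's path stayed well clear of both, and they looked unmoved in the picture taken while lifting the cap.

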